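# Find the left-hand nut and free its clamp plate

### The arm

A 6-joint arm with a two-finger parallel gripper is mounted at the origin on the work surface. World frame = base frame: x ahead of the robot, y to its left, z up, the work surface at z = 0. Lengths are in mm, angles in rad, forces in N, time in s.
With the tool pointing down it reaches from about 350 to 775 mm from the base axis. Payload 7.3 kg.
Tool frame: the origin (TCP) lies midway between the tips of the shut fingers; the grasp point (between the pads) lies 19 mm behind it; x points along the fingers, y is the direction in which the jaws open and shut, and the axes are right-handed (so a half turn about x gives the same grasp; the last joint's range is limited). The gripper opens to 92 mm and grips with 3 to 60 N. Pads are 19 mm wide; open, the fingers measure 130 mm over their backs; the gripper's body (75 mm by 190 mm) begins 47 mm behind the grasp point.
Start: joints at [0.986, 0.342, 1.524, -0, 1.275, -0.146], TCP at [223.037, 475.289, 226.741] pointing down, gripper open.
Joint ranges: [-2.53, 2.53], [-0.77, 2.02], [0.04, 2.7], [-1, 4.14], [0.28, 2.66], [-3.11, 3.11]. Speed limits (rad/s): [2.57, 2.57, 3.14, 3.14, 3.14, 3.14].

### API

Orientations are given as [roll, pitch, yaw] about the fixed x, y, z axes, in that order (R = Rz(yaw) Ry(pitch) Rx(roll)).
In Python, from plant import get_obs, capture, close_job gives the robot as it stands. The module is installed in compiled form; this text tells all that it offers.
- The arm moves only by the tool send_rows, never from a script. Its argument "moves" is a list of rows, each a list of 4 numbers: the shift along the tool's x, y, z in mm, then the turn about the tool's x in degrees. In form: [[tx, ty, tz, yaw], ...]. A call has 1 to 8 rows; each row shifts and turns the commanded pose from where the row before left it, along the tool's axes as they then stand; what a row does not reach is not made up. A row lasts 1/8 s, in which the tool goes at most 62.5 mm and 10.7 degrees, less where a joint would pass 70% of its speed; a pose out of reach is approached as far as the arm can. A call with a gripper value outside its range is refused whole. "hand" is the opening, from 0 (shut) to 1 (fully open), set as the call begins (left out, the last holds). The fingers move at their own pace and stop on an object; the grip force is fixed at half the most. Time passes only in rows, so rows that do not move let the fingers close. It gives the time, the measured TCP pose, the force and the opening at its end, in the units of the state.
- get_obs(): the state, without advancing time (a new reading comes with each control period).
- capture(name): name is "side" or "top" or "wrist"; returns a dict with "image" (480x640x3 uint8, red, green, blue), "K" (3x3 intrinsics, pixels), "dist" ([k1, k2, p1, p2, k3] as OpenCV has them; the pictures are not rectified), "position" and "attitude" of the camera in the world; the wrist camera has in their place "mount" (4x4, takes a point from camera to tool coordinates, whose origin is the TCP and whose axes are the tool frame's). Camera axes: x right, y down, z forward; pixel columns grow to the right and rows downward; lengths in mm; the calibration is good to about 2 mm. A picture is of the moment at which its call begins: read the wrist's pose just before it. There is no depth.
- close_job(): hands the job in, once; it reports no verdict.
The state is a dict: "time": time; "joint_positions": joint angles; "dq": joint speeds; "tau": joint torques, N m; "tool_pos": TCP position; "tcp_rot": TCP orientation; "contact_force": force on the tool from outside, world axes, zero at the start; "moment": the same for the moment, N m; "grip_width": finger opening in mm.
Only numpy, scipy, OpenCV 4.12 (cv2) and the standard library are available. Lean on these libraries where they do the work, as an engineer would, in place of code of your own. Each camera call takes 0.05 s, during which the arm holds its last target. There are 200 camera calls.

### The job

One of the two clutch fixtures has a left-hand nut, but they look alike: try the nuts by a very gentle clockwise twist - a right-hand nut only binds, and must not be forced tighter or loosened, while the left-hand one backs off. Turn the left-hand nut clockwise by about half a turn, until its collar is clear of the slotted plate beneath but without jamming it against its keeper ring (never tighten it), draw that plate out sideways by its upright lug without tipping it up under the nut, and lay it flat in the shallow tray. Leave the other fixture's nut and plate and everything else on the bench as they are.

Things in the scene. Friction and masses are not known exactly. Their poses are not given: they have to be found in the camera images.
- base_1_top (a point): Middle of the top face, 26 mm above the bench, of a fixed round steel fixture 150 mm across. On this axis stands a 16 mm post to 92 mm above the bench, with a 23 mm keeper ring at 86 to 89 mm. On the post: a round knurled nut, to be gripped across its diameter at any yaw. Either fixture may carry the left-hand nut; this varies and cannot be seen.
- base_2_top (a point): Same point of the other, identical fixture. Both nuts when tight: knob 44 mm across, 22 mm tall, from 53 to 75 mm above the bench; under it a 22 mm neck and, at the foot, a 28 mm collar from 38.5 down to 30.5 mm above the bench, which sits in the recess of the plate.
- lh_nut (a joint): Turn of the left-hand nut (whichever fixture has it), rad, positive clockwise from above; 0 is tight. Clockwise loosens: drag 0.1 N m, and it climbs 2.2 mm per rad. The collar is clear of the plate at about 2.0 rad (4.5 mm up); until then the plate cannot be drawn out. At 3.6 rad (8 mm up) it meets the keeper ring. Past either end it binds springily, 3 N m per rad; 0.15 rad past is too far.
- rh_nut (a joint): Turn of the right-hand nut (on the other fixture), rad, positive clockwise from above; 0 is tight. Clockwise it binds at once: 0.1 N m drag plus a springy 3 N m per rad (0.4 N m at 0.1 rad); 0.15 rad is too far. Some of it stays when let go, so ease it back. Anticlockwise it would loosen, which is not wanted.
- plate_1_mid (a point): Middle of the dark steel slotted plate on fixture 1, 64 x 64 x 9 mm, 0.22 kg, lying level round the post; point 4.5 mm above its underside, at the start within 1 mm of the post's axis. x points to its lug, z up. A 20 mm slot runs from the middle to the -x edge: it is drawn out towards its +x. Clear of the knob above, and free to be lifted, when drawn 60 mm.
- plate_1_lug (a point): Middle of the upright lug of plate 1, 82 mm from plate_1_mid along x and 25.5 mm above it; a tail 14 mm wide, 9 mm thick joins it to the plate. The lug is 12 mm along x, 14 mm along y (grip it across y) and 42 mm tall, its top 51 mm above the plate's underside. Axes as the plate's; the lug starts pointing away from the robot, within about 0.45 rad of +x.
- plate_1: Plate 1; origin in the middle of its underside. Its top has a recess 5 mm deep, closed by lips at the slot, which holds the nut's collar: about 2 mm of sideways play until the nut is raised.
- plate_2_mid (a point): Middle of the slotted plate on fixture 2, in every way like plate_1_mid.
- plate_2_lug (a point): Middle of the upright lug of plate 2, as plate_1_lug.
- plate_2: Plate 2, like plate 1; origin in the middle of its underside.
- tray_in (a point): Middle of the inner floor of a shallow open aluminium tray fixed to the bench: 200 mm along its x, 150 mm along its y, 28 mm high, walls and floor 4 mm. It lies on the left or on the right of the fixtures; x points along the long side, z up.
- can_cap: Round cap 58 mm across, 45 mm tall, standing; bystander, origin at its foot.
- sleeve: Dark steel sleeve with a thin tip, 24 mm across, 65 mm tall, standing between the two fixtures; bystander, origin at its foot.
- spacer: Flat steel ring 44 mm across, 12 mm thick, on the bench; bystander.
There are look-alikes about, which are no part of the job. What is shaped like the part that bears lh_nut but yellow is not meant. What is shaped like the part that bears base_2_top but turquoise is not meant.

How it is judged (in metres and radians):
On the way, in this order (a step that is already met when the one before it is completed fails the run):
1. the left-hand nut is backed off clockwise until its collar is clear of the plate (value of joint lh_nut above 1.8 rad), for 0.2 s.
2. the slotted plate is drawn clear of the post ((horizontal distance between plate_1_mid and base_1_top above 0.05 m or horizontal distance between plate_2_mid and base_2_top above 0.05 m)), for 0.1 s.
At the end, for the whole second after the job is handed in: the plate from under the left-hand nut lies flat (within 0.12 rad) and at rest on the tray's floor, its middle inside the tray; the left-hand nut is backed off (at least 1.8 rad clockwise), the right-hand nut is tight as before (within 0.1 rad) and its plate has moved less than 10 mm ((((x of plate_1_mid in the frame of tray_in between -0.085 and 0.085 m and y of plate_1_mid in the frame of tray_in between -0.06 and 0.06 m and z of plate_1_mid in the frame of tray_in below 0.012 m and angle between plate_1_mid's own z axis and vertical below 0.12 rad and linear speed of plate_1 below 0.02 m/s) and distance of plate_2_mid from where it was at the start of the episode below 0.01 m) or ((x of plate_2_mid in the frame of tray_in between -0.085 and 0.085 m and y of plate_2_mid in the frame of tray_in between -0.06 and 0.06 m and z of plate_2_mid in the frame of tray_in below 0.012 m and angle between plate_2_mid's own z axis and vertical below 0.12 rad and linear speed of plate_2 below 0.02 m/s) and distance of plate_1_mid from where it was at the start of the episode below 0.01 m)) and value of joint lh_nut above 1.8 rad and value of joint rh_nut between -0.1 and 0.05 rad); the robot touches nothing.
It fails at once if the right-hand nut is forced tighter (past 0.15 rad) (value of joint rh_nut above 0.15 rad).
It fails at once if the right-hand nut is loosened (over 0.2 rad anticlockwise) (value of joint rh_nut below -0.2 rad).
It fails at once if the left-hand nut is forced tighter (0.15 rad anticlockwise) or jammed against its keeper ring (value of joint lh_nut below -0.15 rad or value of joint lh_nut above 3.75 rad).
It fails at once if a plate is tipped (over 0.2 rad) under its nut ((horizontal distance between plate_1_mid and base_1_top below 0.045 m and z of plate_1_mid in the frame of base_1_top below 0.03 m and angle between plate_1_mid's own z axis and vertical above 0.2 rad) or (horizontal distance between plate_2_mid and base_2_top below 0.045 m and z of plate_2_mid in the frame of base_2_top below 0.03 m and angle between plate_2_mid's own z axis and vertical above 0.2 rad)).
It fails at once if a bystander is pushed over 30 mm away (distance of any of can_cap, sleeve, spacer from where it was at the start of the episode above 0.03 m).
It also fails if it takes over 72 s, if anything falls off the work surface, if the arm or the gripper's body presses on something with over 40 N, if the wrist force passes 120 N, or if a joint passes its speed limit or range.

## Working session

There is one attempt and no reset: what is moved stays moved. The work goes in short steps, Python scripts to look and compute and a tool call to move; the robot and the scene stay as the last step left them, time stands still between calls to the robot, and variables do not carry over. Pictures are saved under pics/ and viewed, about 8 in all and at most 12, crops included, and the job is handed in when it is done.

Besides the shell and the picture viewer there is one more tool, called after "Request:" as name(argument=value, ...), one argument or row to a line, values as JSON. send_rows: Moves the arm, as the interface text tells. Its arguments: {"type":"object","properties":{"moves":{"type":"array","items":{"type":"array","items":{"type":"number"}}},"hand":{"type":"number"}},"required":["moves"]}

```bash
mkdir -p pics; ls
cat > h.py <<'E'
import numpy as np, cv2, pickle
from plant import get_obs, capture, close_job
from scipy.spatial.transform import Rotation as R
def snap(n,f):
    o=get_obs(); c=capture(n); c['obs']=o
    cv2.imwrite('pics/'+f+'.png',c['image'][:,:,::-1]); pickle.dump(c,open('pics/'+f+'.pkl','wb')); return c
def load(f): return pickle.load(open('pics/'+f+'.pkl','rb'))
def att(a):
    a=np.array(a,float)
    return a if a.shape==(3,3) else (R.from_euler('xyz',a).as_matrix() if a.size==3 else R.from_quat(a).as_matrix())
def pose(c):
    if 'mount' in c:
        o=c['obs'];T=np.eye(4);T[:3,:3]=att(o['tcp_rot']);T[:3,3]=o['tool_pos'];M=T@np.array(c['mount']);return M[:3,:3],M[:3,3]
    return att(c['attitude']),np.array(c['position'],float)
def px2w(c,uv,z):
    A,p=pose(c);q=cv2.undistortPoints(np.array(uv,float).reshape(-1,1,2),np.array(c['K'],float),np.array(c['dist'],float)).reshape(-1,2)
    d=np.c_[q,np.ones(len(q))]@A.T; return p+d*((np.broadcast_to(z,len(q))-p[2])/d[:,2])[:,None]
def w2px(c,X):
    A,p=pose(c);X=(np.array(X,float).reshape(-1,3)-p)@A
    return cv2.projectPoints(X,np.zeros(3),np.zeros(3),np.array(c['K'],float),np.array(c['dist'],float))[0].reshape(-1,2)
E
python3 - <<'E'
from h import *
for n in('top','side'):
    c=snap(n,n+'0');print(n,c['K'],c['dist'],c['position'],c['attitude'])
print(get_obs())
E
```

```text
pics
top [[583.53027956   0.         307.45507723]
 [  0.         583.53027956 242.49325221]
 [  0.           0.           1.        ]] [-0.17121182  0.          0.          0.          0.        ] [ 393.70433448   12.87758923 1179.95789898] [-3.03060546 -0.02272714 -1.5487608 ]
side [[494.49283701   0.         322.33788686]
 [  0.         494.49283701 240.18791864]
 [  0.           0.           1.        ]] [0.01405959 0.         0.         0.         0.        ] [ 152.20978646 -725.10849631  642.82877114] [-2.1607524   0.01720999 -0.48119745]
{'time': 0.1, 'joint_positions': array([ 9.86006219e-01,  3.42639764e-01,  1.52490368e+00,  3.15720271e-05,
        1.27542119e+00, -1.45985448e-01]), 'dq': array([ 0.0005366 , -0.00142907, -0.001248  , -0.0006666 ,  0.00206733,
       -0.00020695]), 'tau': array([ 8.89372368e-04, -4.32004023e+01, -2.44695729e+01,  7.18960888e-02,
        5.26851194e-02, -3.14996976e-05]), 'tool_pos': array([222.81332181, 474.9746504 , 226.12757908]), 'tcp_rot': array([-1.73878445,  1.56942401, -2.17759832]), 'contact_force': array([ 0.24065227,  0.19993595, -0.85911793]), 'moment': array([ 0.01722406, -0.01370633, -0.01907829]), 'grip_width': 92.01126195565843}
```

View pics/top0.png

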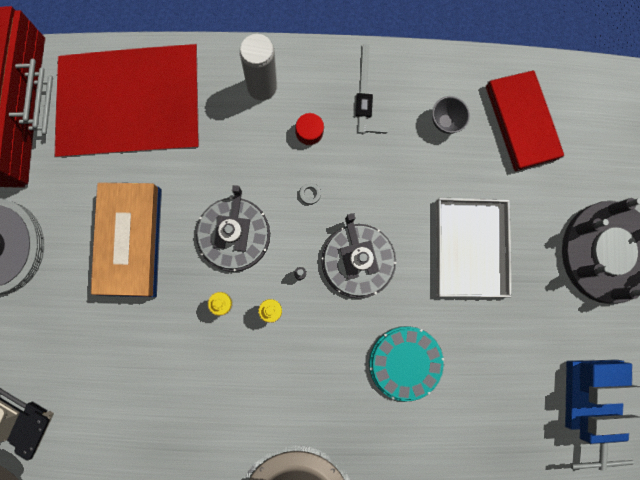

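View pics/side0.png

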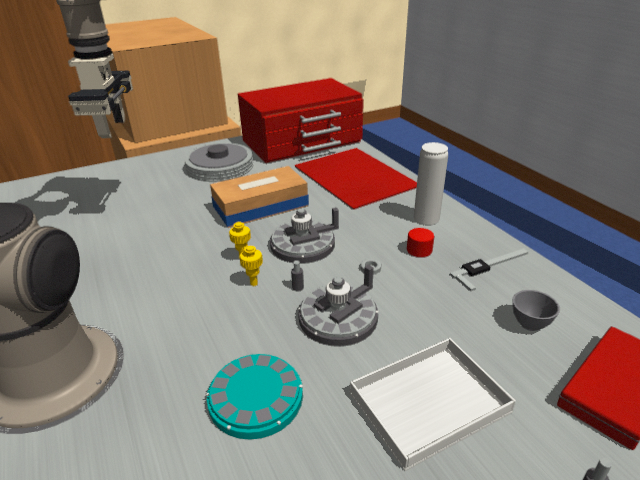

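Candidates: the steel fixtures at top-view pixels (231,232) and (359,260). The turquoise one at (406,363) and the yellow nuts at (220,304) and (270,311) are look-alikes and are ruled out. The tray is at (473,248), on the right. Next is a close crop of the two fixtures.

Run:
```python
from h import *
c=load('top0');im=c['image'][175:308,185:405,::-1]
cv2.imwrite('pics/crop0.png',cv2.resize(im,None,fx=3.6,fy=3.6,interpolation=cv2.INTER_CUBIC))
print(px2w(c,[[231,232],[359,260],[473,248]],[26,26,4]))
```

```text
[[ 540.19211105  142.42215338   26.        ]
 [ 490.35167176 -113.8884398    26.        ]
 [ 522.30540568 -353.68687255    4.        ]]
```

View pics/crop0.png

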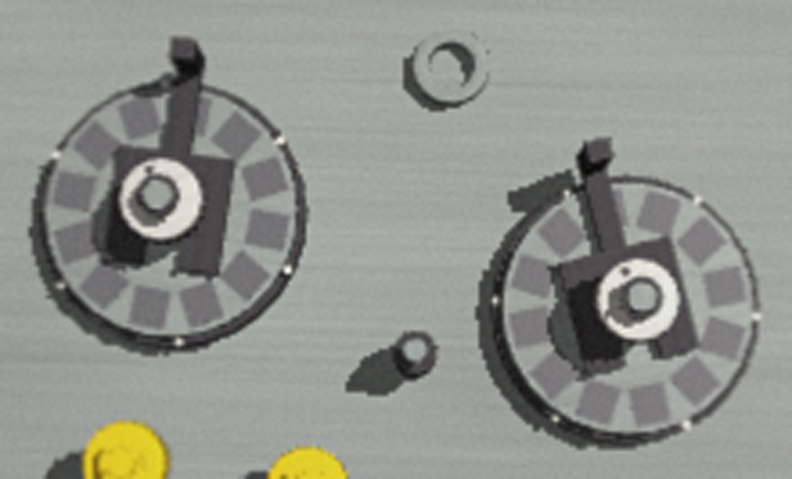

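Run:
```python
from h import *
c=load('top0')
f=lambda l:[[185+x/3.6,175+y/3.6] for x,y in l]
P=px2w(c,f([[160,198],[186,44],[638,299],[597,148],[172,215],[628,312]]),[75,77,75,77,26,26]);print(P.round(1))
for a,b in((0,1),(2,3)):
    d=P[b]-P[a];print(np.hypot(*d[:2]),np.arctan2(d[1],d[0]))
print(px2w(c,[[433,199],[508,201],[510,297],[432,297]],28).round(1))
s=load('side0');print(w2px(s,P).round(), w2px(s,px2w(c,[[433,199],[508,201],[510,297],[432,297]],28)).round())
o=get_obs();print(att(o['tcp_rot']).round(3))
```

```text
[[ 537.8  140.    75. ]
 [ 620.9  129.2   77. ]
 [ 490.1 -114.6   75. ]
 [ 570.1  -91.5   77. ]
 [ 534.8  138.7   26. ]
 [ 487.  -114.8   26. ]]
83.82937576970454 -0.13027726071791368
83.27297399689573 0.28096006554080466
[[ 617.8 -263.6   28. ]
 [ 619.  -422.7   28. ]
 [ 421.5 -423.8   28. ]
 [ 419.4 -261.3   28. ]]
[[300. 216.]
 [335. 208.]
 [337. 286.]
 [368. 266.]
 [300. 235.]
 [336. 307.]] [[443. 333.]
 [513. 399.]
 [404. 457.]
 [343. 374.]]
[[-0.001  0.425  0.905]
 [-0.001  0.905 -0.425]
 [-1.    -0.001 -0.   ]]
```

Request:
send_rows(
  moves=[
    [0,-26,31,0],
    [0,-26,31,0],
    [0,-26,31,0],
    [0,-26,31,0],
    [0,-26,31,0],
    [0,-26,31,0],
    [0,-26,31,0],
    [0,-26,31,0],
  ],
  hand=1,
)

```text
time: 1.1
tool_pos: [359.4, 180.4, 226.6]
tcp_rot: [-2.89, 1.571, 2.954]
contact_force: [0.1, 0.2, 0.2]
grip_width: 91.6
```

Request:
send_rows(
  moves=[
    [0,-26,31,0],
    [0,-26,31,0],
    [0,-26,31,0],
    [0,-26,31,0],
    [0,-26,31,0],
    [0,-26,31,0],
    [0,-26,30,0],
    [0,0,0,0],
  ],
)

```text
time: 2.1
tool_pos: [477.9, -76.9, 226.1]
tcp_rot: [-2.672, 1.57, -3.114]
contact_force: [0.2, -0.3, -0.6]
grip_width: 91.8
```

```bash
cat > go.py <<'E'
import sys;from h import *
# tool-frame shift to target world xyz, and state
o=get_obs();A=att(o['tcp_rot']);t=np.array([float(v) for v in sys.argv[1:4]])
print('t',o['time'],'tcp',np.round(o['tool_pos'],1),'ydir',round(np.arctan2(A[1,1],A[0,1]),3),'q6',round(o['joint_positions'][5],3),'F',np.round(o['contact_force'],2),'M',np.round(o['moment'],3),'w',round(o['grip_width'],1))
print('x axis',A[:,0].round(4),'shift',(A.T@(t-o['tool_pos'])).round(1))
E
python3 go.py 490.1 -114.6 150
python3 - <<'E'
from h import *
c=snap('wrist','w0');print(w2px(c,[[490.1,-114.6,75],[570.1,-91.5,77],[487,-114.8,26]]))
E
```

```text
t 2.1 tcp [477.9 -76.9 226.1] ydir 1.129 q6 -1.447 F [ 0.19 -0.27 -0.61] M [ 0.023 -0.037 -0.079] w 91.8
x axis [-7.e-04 -0.e+00 -1.e+00] shift [ 76.1 -28.8  27.2]
[[293.10156951 253.93839262]
 [348.53584038 313.15552339]
 [295.47105302 238.65130681]]
```

View pics/w0.png

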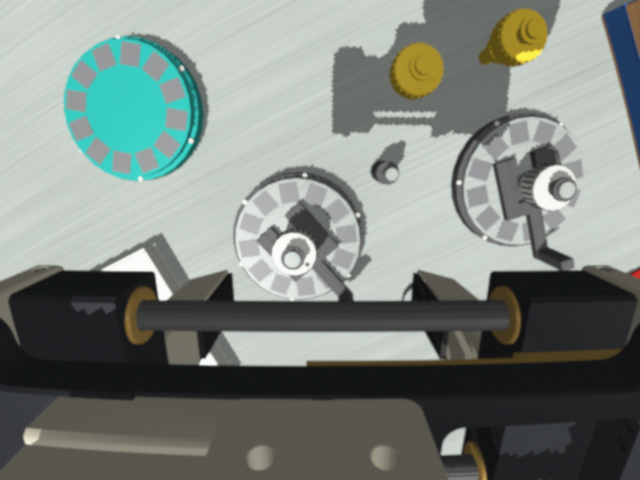

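The wrist view shows nut 2's knob at (295,254), where I predicted (293,254), so the position is good. I'll descend onto it.

Request:
send_rows(
  moves=[
    [0,-15,14,0],
    [0,-14,13,0],
    [30,0,0,0],
    [30,0,0,0],
    [30,0,0,0],
    [20,0,0,0],
    [0,0,0,0],
    [0,0,0,0],
  ],
)

```text
time: 3.15
tool_pos: [490.2, -113.0, 117.5]
tcp_rot: [0.122, 1.569, -0.317]
contact_force: [0.2, -0.4, 0.7]
grip_width: 92.0
```

```bash
python3 go.py 490.1 -114.6 47
```

```text
t 3.15 tcp [ 490.2 -113.   117.5] ydir 1.132 q6 -1.511 F [ 0.24 -0.45  0.69] M [-0.033  0.007  0.007] w 92.0
x axis [ 1.3e-03 -4.0e-04 -1.0e+00] shift [70.5 -1.5  0.5]
```

Request:
send_rows(
  moves=[
    [20,-1.5,0.5,0],
    [20,0,0,0],
    [20,0,0,0],
    [10,0,0,0],
    [0,0,0,0],
    [0,0,0,0],
  ],
)

```text
time: 3.9
tool_pos: [490.0, -114.4, 47.6]
tcp_rot: [0.111, 1.569, -0.328]
contact_force: [0.3, -0.7, 0.7]
grip_width: 91.6
```

Request:
send_rows(
  moves=[
    [0,0,0,0],
    [0,0,0,0],
    [0,0,0,0],
    [0,0,0,0],
    [0,0,0,0],
    [0,0,0,0],
  ],
  hand=0.44,
)

```text
time: 4.65
tool_pos: [489.5, -113.9, 46.8]
tcp_rot: [1.48, 1.57, 1.041]
contact_force: [1.1, 2.9, 2.0]
grip_width: 43.1
```

```bash
python3 go.py 490.1 -114.6 47
```

```text
t 4.65 tcp [ 489.5 -113.9   46.8] ydir 1.132 q6 -1.514 F [1.14 2.86 2.03] M [ 0.398 -0.086  0.001] w 43.1
x axis [ 3.e-04  6.e-04 -1.e+00] shift [-0.2 -0.4  0.9]
```

Request:
send_rows(
  moves=[
    [0,0,0,1],
    [0,0,0,1],
    [0,0,0,1],
    [0,0,0,0],
    [0,0,0,0],
  ],
)

```text
time: 5.28
tool_pos: [489.0, -113.7, 46.7]
tcp_rot: [2.858, 1.57, 2.367]
contact_force: [0.3, 5.4, 3.6]
grip_width: 43.6
```

```bash
python3 go.py 490.1 -114.6 47
```

```text
t 5.275 tcp [ 489.  -113.7   46.7] ydir 1.079 q6 -1.461 F [0.34 5.44 3.56] M [0.943 0.035 0.751] w 43.6
x axis [-8.e-04  8.e-04 -1.e+00] shift [-0.3 -0.3  1.4]
```

Request:
send_rows(
  moves=[
    [0,0,0,-1],
    [0,0,0,-1],
    [0,0,0,-1],
    [0,0,0,0],
    [0,0,0,0],
  ],
)

```text
time: 5.9
tool_pos: [489.0, -113.7, 46.7]
tcp_rot: [2.525, 1.57, 2.085]
contact_force: [-0.3, 5.9, 4.2]
grip_width: 43.4
```

```bash
python3 go.py 490.1 -114.6 47
```

```text
t 5.9 tcp [ 489.  -113.7   46.7] ydir 1.13 q6 -1.513 F [-0.3   5.89  4.21] M [ 0.888  0.084 -0.027] w 43.4
x axis [-6.0e-04  1.1e-03 -1.0e+00] shift [-0.3 -0.3  1.4]
```

Request:
send_rows(
  moves=[
    [0,0,0,0.5],
    [0,0,0,0.5],
    [0,0,0,0.5],
    [0,0,0,0],
    [0,0,0,0],
  ],
)

```text
time: 6.52
tool_pos: [489.0, -113.7, 46.7]
tcp_rot: [2.555, 1.57, 2.088]
contact_force: [-0.4, 5.6, 3.7]
grip_width: 43.3
```

```bash
python3 go.py 490.1 -114.6 47
```

```text
t 6.525 tcp [ 489.  -113.7   46.7] ydir 1.104 q6 -1.487 F [-0.45  5.57  3.65] M [ 0.946  0.096 -0.018] w 43.3
x axis [-6.0e-04  1.1e-03 -1.0e+00] shift [-0.3 -0.3  1.4]
```

Request:
send_rows(
  moves=[
    [0,0,0,-0.5],
    [0,0,0,-0.5],
    [0,0,0,-0.5],
    [0,0,0,0],
    [0,0,0,0],
  ],
)

```text
time: 7.15
tool_pos: [489.0, -113.7, 46.8]
tcp_rot: [2.509, 1.57, 2.068]
contact_force: [-0.9, 5.1, 3.9]
grip_width: 43.3
```

```bash
python3 go.py 490.1 -114.6 47
```

```text
t 7.15 tcp [ 489.  -113.7   46.8] ydir 1.13 q6 -1.513 F [-0.86  5.09  3.87] M [ 0.867  0.069 -0.063] w 43.3
x axis [-6.0e-04  1.1e-03 -1.0e+00] shift [-0.2 -0.3  1.4]
```

Request:
send_rows(
  moves=[
    [0,0,0,1],
    [0,0,0,1],
    [0,0,0,1],
    [0,0,0,0],
    [0,0,0,0],
  ],
)

```text
time: 7.78
tool_pos: [489.0, -113.7, 46.7]
tcp_rot: [2.898, 1.57, 2.407]
contact_force: [-0.1, 6.3, 3.8]
grip_width: 43.3
```

```bash
cat > mz.py <<'E'
from h import *
for i in range(6):
    o=get_obs();print(o['moment'].round(3),o['contact_force'].round(1),o['tau'][5].round(3),o['joint_positions'][5].round(4),round(o['grip_width'],2));capture('wrist')
E
python3 mz.py
```

```text
[0.959 0.026 0.728] [-0.1  6.3  3.8] 0.718 -1.4616 43.26
[ 0.951 -0.055  0.693] [0.7 5.5 2.9] 0.717 -1.4616 43.32
[1.019 0.025 0.694] [0.3 6.5 2.5] 0.717 -1.4617 43.25
[0.951 0.015 0.769] [-0.6  6.8  3.1] 0.717 -1.4617 43.44
[ 1.007 -0.028  0.704] [-0.1  5.6  3.8] 0.717 -1.4616 43.38
[0.976 0.041 0.707] [0.2 5.9 2.8] 0.717 -1.4616 43.44
```

Request:
send_rows(
  moves=[
    [0,0,0,-1],
    [0,0,0,-1],
    [0,0,0,-1],
    [0,0,0,0],
    [0,0,0,0],
  ],
)

```text
time: 8.7
tool_pos: [489.0, -113.7, 46.8]
tcp_rot: [2.511, 1.57, 2.071]
contact_force: [-0.7, 5.4, 3.7]
grip_width: 43.9
```

```bash
python3 mz.py
```

```text
[ 0.856  0.116 -0.016] [-0.7  5.4  3.7] -0.009 -1.5128 43.86
[ 0.828  0.067 -0.016] [-0.1  5.6  3.9] -0.009 -1.5128 43.18
[0.816 0.131 0.008] [-1.4  4.8  2.6] -0.009 -1.5128 43.51
[ 0.899  0.096 -0.038] [-0.2  5.8  3.7] -0.009 -1.5128 43.51
[ 0.841  0.075 -0.105] [-1.5  6.1  4. ] -0.009 -1.5128 43.38
[0.887 0.056 0.019] [0.1 6.6 3.4] -0.009 -1.5128 43.38
```

Nut 2 binds elastically: 0.72 N m at 3°, back to zero when eased. I'll release it and try nut 1.

Request:
send_rows(
  moves=[
    [0,0,0,0],
    [0,0,0,0],
    [0,0,0,0],
    [0,0,0,0],
    [-25,0,0,0],
    [-30,0,0,0],
    [-30,0,0,0],
    [0,0,0,0],
  ],
  hand=1,
)

```text
time: 10.0
tool_pos: [490.7, -114.8, 133.7]
tcp_rot: [0.054, 1.566, -0.385]
contact_force: [0.2, 0.1, -0.3]
grip_width: 91.8
```

Request:
send_rows(
  moves=[
    [0,42,-10,0],
    [0,42,-11,0],
    [0,42,-11,0],
    [0,42,-11,0],
    [0,42,-11,0],
    [0,40,-10,0],
    [0,0,0,0],
    [0,0,0,0],
  ],
)

```text
time: 11.0
tool_pos: [536.9, 138.9, 130.7]
tcp_rot: [-2.434, 1.569, -2.872]
contact_force: [-0.5, -0.4, 0.1]
grip_width: 91.9
```

```bash
python3 go.py 537.8 140 47
```

```text
t 11.0 tcp [536.9 138.9 130.7] ydir 1.132 q6 -1.017 F [-0.51 -0.38  0.15] M [-0.039 -0.007  0.003] w 91.9
x axis [-1.9e-03 -5.0e-04 -1.0e+00] shift [83.7  1.4  0.4]
```

Request:
send_rows(
  moves=[
    [20,1.4,0.4,0],
    [25,0,0,0],
    [20,0,0,0],
    [10,0,0,0],
    [8,0,0,0],
    [0,0,0,0],
    [0,0,0,0],
  ],
)

```text
time: 11.88
tool_pos: [539.0, 140.4, 49.3]
tcp_rot: [0.609, 1.57, 0.17]
contact_force: [-0.0, 0.5, -0.2]
grip_width: 91.7
```

Request:
send_rows(
  moves=[
    [0,0,0,0],
    [0,0,0,0],
    [0,0,0,0],
    [0,0,0,0],
    [0,0,0,0],
    [0,0,0,0],
  ],
  hand=0.44,
)

```text
time: 12.62
tool_pos: [538.6, 140.5, 48.7]
tcp_rot: [1.675, 1.571, 1.237]
contact_force: [-0.5, 0.0, -0.4]
grip_width: 43.6
```

Request:
send_rows(
  moves=[
    [0,0,0,1],
    [0,0,0,1],
    [0,0,0,1],
    [0,0,0,0],
    [0,0,0,0],
  ],
)

```text
time: 13.25
tool_pos: [538.6, 140.5, 48.8]
tcp_rot: [1.312, 1.571, 0.82]
contact_force: [0.9, 0.6, 0.7]
grip_width: 43.4
```

```bash
python3 go.py 537.8 140 47; python3 mz.py
```

```text
t 13.25 tcp [538.6 140.5  48.8] ydir 1.08 q6 -0.962 F [0.91 0.6  0.68] M [ 0.1    0.04  -0.009] w 43.4
x axis [ 2.e-04  2.e-04 -1.e+00] shift [ 1.8 -0.8 -0.5]
[ 0.1    0.04  -0.009] [0.9 0.6 0.7] -0.014 -0.9624 43.41
[ 0.048 -0.006 -0.005] [-1.2  1.4  1.8] -0.018 -0.9624 43.3
[ 0.146  0.03  -0.012] [-1.3  1.   1.2] -0.019 -0.9623 43.61
[0.083 0.02  0.045] [0.1 0.5 1.1] -0.02 -0.9624 43.06
[0.13  0.039 0.019] [-1.   0.4  1.1] -0.02 -0.9624 43.06
[0.091 0.05  0.002] [0.1 1.3 0.8] -0.02 -0.9624 43.3
```

Request:
send_rows(
  moves=[
    [0,0,0,1],
    [0,0,0,1],
    [0,0,0,0.5],
  ],
)

```text
time: 13.92
tool_pos: [538.6, 140.4, 48.8]
tcp_rot: [0.772, 1.571, 0.237]
contact_force: [-0.5, 0.2, 3.5]
grip_width: 43.4
```

```bash
python3 mz.py
```

```text
[0.075 0.085 0.165] [-0.5  0.2  3.5] 0.07 -0.918 43.36
[0.111 0.099 0.082] [-1.9  0.3  3.7] 0.076 -0.9178 43.52
[0.037 0.07  0.053] [-0.3 -0.3  2.5] 0.126 -0.9184 43.67
[0.034 0.091 0.035] [-0.8  0.2  3.4] 0.069 -0.9187 43.38
[0.058 0.124 0.025] [-1.4 -0.5  3.2] 0.047 -0.9187 43.11
[0.053 0.142 0.027] [-1.5  0.3  3.4] 0.041 -0.9188 43.62
```

Nut 1 shows only a small, decaying drag and pushes upward, so it is the left-hand one. I'll back it off, rising with the thread.

Request:
send_rows(
  moves=[
    [-0.3,0,0,8],
    [-0.3,0,0,8],
    [-0.3,0,0,8],
    [-0.3,0,0,8],
    [-0.3,0,0,8],
    [-0.3,0,0,8],
    [-0.3,0,0,8],
    [-0.3,0,0,8],
  ],
)

```text
time: 15.22
tool_pos: [538.2, 140.3, 51.3]
tcp_rot: [-1.177, 1.57, -2.833]
contact_force: [-1.8, -1.5, 6.5]
grip_width: 43.3
```

```bash
python3 go.py 538 140 50;python3 mz.py | head -3
```

```text
t 15.225 tcp [538.2 140.3  51.3] ydir -0.085 q6 0.203 F [-1.85 -1.47  6.54] M [-0.152  0.45   0.088] w 43.3
x axis [-7.e-04 -2.e-04 -1.e+00] shift [ 1.3 -0.2  0.3]
[-0.152  0.45   0.088] [-1.8 -1.5  6.5] -1.354 0.2028 43.34
[-0.178  0.475 -0.104] [-1.9 -0.4  5.9] -0.27 0.2088 43.36
[-0.106  0.464 -0.101] [-2.3 -1.2  5.7] 0.903 0.2015 43.45
```

Request:
send_rows(
  moves=[
    [-0.4,0,0,8],
    [-0.4,0,0,8],
    [-0.4,0,0,8],
    [-0.4,0,0,8],
    [-0.4,0,0,8],
    [-0.4,0,0,8],
    [-0.4,0,0,8],
    [0,0,0,0],
  ],
)

```text
time: 16.52
tool_pos: [537.9, 140.4, 53.6]
tcp_rot: [-0.566, 1.569, 3.089]
contact_force: [-2.1, 0.7, 1.8]
grip_width: 43.0
```

Request:
send_rows(
  moves=[
    [-0.3,0,0,7],
    [-0.3,0,0,7],
    [-0.3,0,0,7],
    [-0.3,0,0,6],
    [0,0,0,0],
    [0,0,0,0],
  ],
)

```text
time: 17.27
tool_pos: [537.9, 140.6, 54.7]
tcp_rot: [-0.233, 1.569, 2.953]
contact_force: [-3.5, 2.2, -1.6]
grip_width: 43.3
```

```bash
python3 go.py 538 140 50;python3 mz.py | head -3
```

```text
t 17.275 tcp [537.9 140.6  54.7] ydir -1.527 q6 1.644 F [-3.51  2.19 -1.61] M [ 0.402  0.71  -0.024] w 43.3
x axis [-1.6e-03  3.0e-04 -1.0e+00] shift [ 4.7  0.6 -0.1]
[ 0.402  0.71  -0.024] [-3.5  2.2 -1.6] -0.054 1.6437 43.29
[ 0.432  0.731 -0.019] [-3.3  2.7 -1.2] -0.044 1.6443 43.33
[0.491 0.775 0.021] [-3.2  2.3 -0.9] -0.019 1.6448 43.26
```

Request:
send_rows(
  moves=[
    [0,0,0,0],
    [0,0,0,0],
    [0,0,0,0],
    [0,0,0,0],
    [-25,0,0,0],
    [-30,0,0,0],
    [-30,0,0,9.9],
    [0,0,0,0],
  ],
  hand=1,
)

```text
time: 18.58
tool_pos: [540.1, 140.6, 142.6]
tcp_rot: [-2.894, 1.565, 0.116]
contact_force: [0.7, -0.9, 0.2]
grip_width: 91.6
```

```bash
python3 go.py 620.5 129.2 120
python3 - <<'E'
from h import *
c=snap('wrist','w1');print(w2px(c,[[537.8,140,82],[620.9,129.2,77]]).round())
s=snap('side','s1');t=snap('top','t1')
P=[[538,140,81],[538,140,75],[490,-114.6,75]];print(w2px(s,P).round(1))
a=s['image'][180:340,240:400,::-1];b=load('side0')['image'][180:340,240:400,::-1]
cc=np.hstack([b,a]);cv2.imwrite('pics/sc.png',cv2.resize(cc,None,fx=2.5,fy=2.5,interpolation=cv2.INTER_CUBIC))
E
```

```text
t 18.575 tcp [540.1 140.6 142.6] ydir -1.703 q6 1.82 F [ 0.68 -0.89  0.18] M [-0.026  0.159  0.021] w 91.6
x axis [ 5.5e-03  6.0e-04 -1.0e+00] shift [ 23.    0.7 -81. ]
[[323. 258.]
 [323. 132.]]
[[300.4 213.9]
 [300.5 216.2]
 [337.  286.3]]
```

View pics/sc.png

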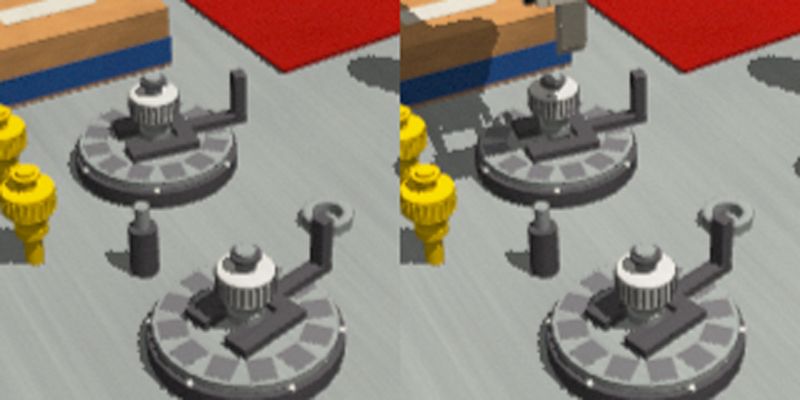

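View pics/w1.png

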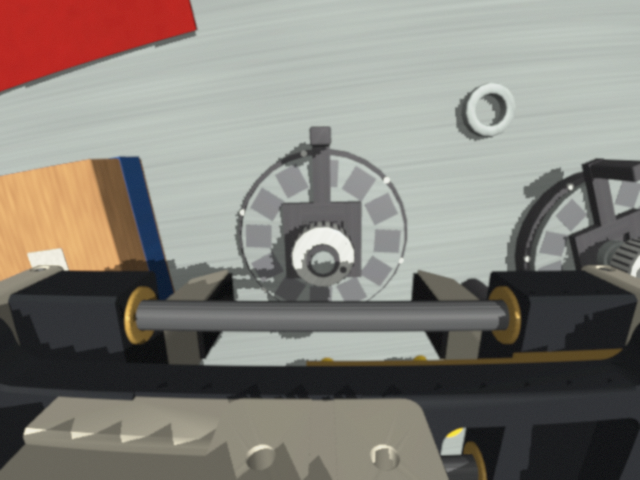

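The nut has turned about 150° and risen: its dot is now on the near side at (343,268). The lug top is at (320,134), with its axis parallel to the tool. I'll measure the lug from here.

Run:
```python
from h import *
c=load('w1');P=px2w(c,[[320,134],[321,202],[284,204],[361,202],[309,128],[330,127]],[77,35,35,35,77,77]);print(P.round(1))
d=P[3]-P[2];print(np.arctan2(d[1],d[0])+np.pi/2)
```

```text
[[620.  131.2  77. ]
 [570.3 137.4  35. ]
 [572.6 167.2  35. ]
 [566.1 105.5  35. ]
 [624.7 137.7  77. ]
 [623.5 124.2  77. ]]
-0.10598371978531529
```

Request:
send_rows(
  moves=[
    [0,0,-30,-1],
    [0,-0.4,-30,0],
    [0,0,-21,0],
    [25,0,0,0],
    [25,0,0,0],
    [10,0,0,0],
    [0,0,0,0],
    [0,0,0,0],
  ],
)

```text
time: 19.73
tool_pos: [619.6, 131.2, 81.0]
tcp_rot: [-2.883, 1.569, 0.144]
contact_force: [0.8, 0.5, -0.7]
grip_width: 91.7
```

```bash
python3 go.py 620.3 130.3 37
```

```text
t 19.725 tcp [619.6 131.2  81. ] ydir -1.685 q6 1.772 F [ 0.83  0.53 -0.71] M [-0.009  0.168 -0.047] w 91.7
x axis [ 1.5e-03  2.0e-04 -1.0e+00] shift [44.   0.8 -0.8]
```

Request:
send_rows(
  moves=[
    [20,0.8,-0.8,0],
    [15,0,0,0],
    [8,0,0,0],
    [0,0,0,0],
    [0,0,0,0],
  ],
)

```text
time: 20.35
tool_pos: [620.2, 130.3, 37.7]
tcp_rot: [-2.873, 1.57, 0.154]
contact_force: [-0.2, 0.3, 0.3]
grip_width: 91.7
```

Request:
send_rows(
  moves=[
    [0,0,0,0],
    [0,0,0,0],
    [0,0,0,0],
    [0,0,0,0],
    [0,0,0,0],
    [0,0,0,0],
    [0,0,0,0],
  ],
  hand=0.1,
)

```text
time: 21.22
tool_pos: [619.7, 130.2, 37.1]
tcp_rot: [-1.035, 1.571, 1.993]
contact_force: [-1.1, 0.3, 0.4]
grip_width: 26.3
```

```bash
python3 go.py 620.3 130.3 37
```

```text
t 21.225 tcp [619.7 130.2  37.1] ydir -1.685 q6 1.771 F [-1.09  0.35  0.45] M [0.03  0.14  0.031] w 26.3
x axis [-0.e+00  1.e-04 -1.e+00] shift [ 0.1 -0.2 -0.6]
```

Still closing; the lug is 14 mm wide.

Request:
send_rows(
  moves=[
    [0,0,0,0],
    [0,0,0,0],
    [0,0,0,0],
    [0,0,0,0],
    [0,0,0,0],
  ],
)

```text
time: 21.85
tool_pos: [619.8, 130.2, 37.1]
tcp_rot: [-2.382, 1.571, 0.646]
contact_force: [0.5, 0.3, -0.2]
grip_width: 13.7
```

Request:
send_rows(
  moves=[
    [0,0,-1,0],
    [0,0,-2,0],
    [0,0,-2,0],
    [0,0,-2,0],
    [0,0,-2,0],
    [0,0,-2,0],
    [0,0,0,0],
  ],
)

```text
time: 22.72
tool_pos: [631.1, 128.9, 37.1]
tcp_rot: [-2.948, 1.57, 0.08]
contact_force: [0.3, 0.2, 0.9]
grip_width: 14.0
```

```bash
python3 go.py 630 129 37
```

```text
t 22.725 tcp [631.1 128.9  37.1] ydir -1.685 q6 1.768 F [0.31 0.24 0.88] M [-0.053  0.272 -0.044] w 14.0
x axis [ 8.e-04  1.e-04 -1.e+00] shift [ 0.1 -0.   1.1]
```

Request:
send_rows(
  moves=[
    [0,0,-6,0],
    [0,0,-8,0],
    [0,0,-8,0],
    [0,0,-8,0],
    [0,0,-8,0],
    [0,0,-8,0],
    [0,0,-8,0],
    [0,0,-8,0],
  ],
)

```text
time: 23.72
tool_pos: [692.8, 121.8, 37.1]
tcp_rot: [-1.688, 1.571, 1.339]
contact_force: [-0.1, 0.3, -0.4]
grip_width: 13.7
```

Request:
send_rows(
  moves=[
    [0,0,-4,0],
    [0,0,0,0],
  ],
)

```text
time: 23.98
tool_pos: [697.0, 121.3, 37.3]
tcp_rot: [-2.994, 1.569, 0.034]
contact_force: [1.0, -0.4, -0.7]
grip_width: 14.0
```

```bash
python3 go.py 630 129 37
python3 - <<'E'
from h import *
a=snap('side','s2')['image'][130:330,200:440,::-1];b=snap('top','t2')['image'][120:320,170:410,::-1]
cv2.imwrite('pics/d.png',cv2.resize(np.hstack([a,b]),None,fx=1.66,fy=2.5*1.66/2.5))
E
```

```text
t 23.975 tcp [697.  121.3  37.3] ydir -1.685 q6 1.749 F [ 0.99 -0.41 -0.7 ] M [-0.011  0.089 -0.029] w 14.0
x axis [ 0.0015  0.     -1.    ] shift [ 0.2 -0.  67.4]
```

View pics/d.png

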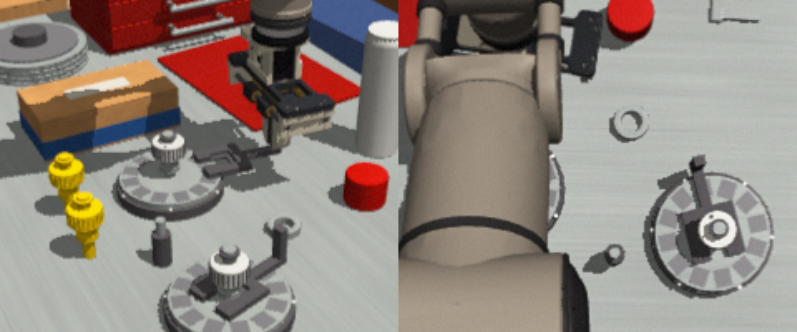

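The plate is drawn about 77 mm, level and clear of the post, and fixture 2 is undisturbed. I'll lift it.

Request:
send_rows(
  moves=[
    [-4,0,0,0],
    [-8,0,0,0],
    [-12,0,0,0],
    [-16,0,0,0],
    [-20,0,0,0],
    [-20,0,0,0],
    [-20,0,0,0],
    [-10,0,0,0],
  ],
)

```text
time: 25.08
tool_pos: [696.9, 121.5, 149.7]
tcp_rot: [-2.941, 1.568, 0.086]
contact_force: [-0.3, 0.2, -2.8]
grip_width: 13.6
```

Request:
send_rows(
  moves=[
    [-20,0,20,0],
    [-20,0,20,0],
    [0,0,0,0],
  ],
)

```text
time: 25.45
tool_pos: [656.5, 126.4, 189.6]
tcp_rot: [-2.905, 1.567, 0.123]
contact_force: [0.0, -0.7, -1.5]
grip_width: 13.8
```

```bash
python3 go.py 577 -350 187
python3 - <<'E'
from h import *
a=snap('side','s3')['image'][40:340,200:440,::-1];b=snap('wrist','w3')['image'][:,:,::-1]
b=cv2.resize(b,(400,300));cv2.imwrite('pics/e.png',np.hstack([a,b]))
E
```

```text
t 25.45 tcp [656.5 126.4 189.6] ydir -1.684 q6 1.76 F [ 0.03 -0.69 -1.48] M [-0.029  0.055  0.043] w 13.8
x axis [ 3.5e-03  4.0e-04 -1.0e+00] shift [  2.1 482.3  25. ]
```

View pics/e.png

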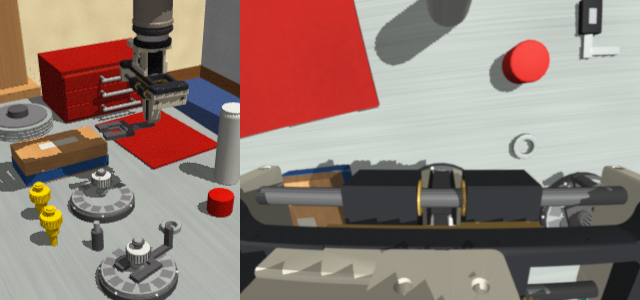

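The plate is held level. Now I'll carry it to the tray.

Request:
send_rows(
  moves=[
    [0,15,1,0],
    [0,30,2,0],
    [0,35,2,0],
    [0,35,2,0],
    [0,35,2,0],
    [0,35,2,0],
    [0,35,2,0],
    [0,35,2,0],
  ],
)

```text
time: 26.55
tool_pos: [611.8, -128.0, 186.0]
tcp_rot: [-0.069, 1.569, 2.957]
contact_force: [-0.1, 0.3, -2.6]
grip_width: 14.0
```

Request:
send_rows(
  moves=[
    [0,35,2,0],
    [0,35,2,0],
    [0,35,2,0],
    [0,35,2,0],
    [0,35,2,0],
    [0,30,0,0],
    [0,20,0,0],
    [0,0,0,0],
  ],
)

```text
time: 27.55
tool_pos: [576.2, -349.7, 186.1]
tcp_rot: [-0.542, 1.57, 2.483]
contact_force: [0.2, 0.2, -2.3]
grip_width: 13.7
```

```bash
python3 go.py 577 -350 60
python3 - <<'E'
from h import *
a=snap('top','t4')['image'][130:330,290:550,::-1];b=snap('side','s4')['image'][200:480,280:560,::-1]
cv2.imwrite('pics/f.png',np.hstack([cv2.resize(a,(364,280)),b]))
E
```

```text
t 27.55 tcp [ 576.2 -349.7  186.1] ydir -1.687 q6 1.028 F [ 0.19  0.22 -2.27] M [ 0.009  0.02  -0.041] w 13.7
x axis [-9.e-04  7.e-04 -1.e+00] shift [126.1   0.3  -1. ]
```

View pics/f.png

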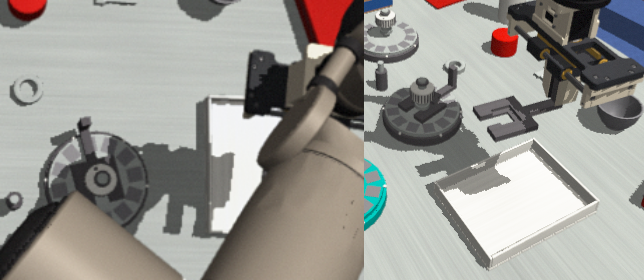

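Request:
send_rows(
  moves=[
    [15,0,0,0],
    [30,0,0,0],
    [35,0,0,0],
    [35,0,0,0],
    [25,0,0,0],
    [15,0,0,0],
    [10,0,0,0],
    [0,0,0,0],
  ],
)

```text
time: 28.65
tool_pos: [576.9, -347.7, 21.8]
tcp_rot: [-0.691, 1.57, 2.337]
contact_force: [0.2, -0.5, -1.6]
grip_width: 14.0
```

Request:
send_rows(
  moves=[
    [1.5,0,0,0],
    [1,0,0,0],
    [1,0,0,0],
    [1,0,0,0],
    [0,0,0,0],
  ],
)

```text
time: 29.28
tool_pos: [576.9, -348.0, 17.5]
tcp_rot: [-1.434, 1.571, 1.594]
contact_force: [0.6, 0.2, -2.3]
grip_width: 13.6
```

```bash
python3 go.py 577 -350 15
```

```text
t 29.275 tcp [ 576.9 -348.    17.5] ydir -1.685 q6 1.028 F [ 0.64  0.24 -2.27] M [-0.032  0.074 -0.031] w 13.6
x axis [-0.e+00  1.e-04 -1.e+00] shift [ 2.5  2.  -0.3]
```

Request:
send_rows(
  moves=[
    [1,0,0,0],
    [0.7,0,0,0],
    [0.7,0,0,0],
    [0,0,0,0],
  ],
)

```text
time: 29.78
tool_pos: [577.0, -348.0, 15.2]
tcp_rot: [-1.894, 1.571, 1.134]
contact_force: [0.0, 0.7, -3.0]
grip_width: 13.5
```

Request:
send_rows(
  moves=[
    [0,0,0,0],
    [0,0,0,0],
    [0,0,0,0],
    [-3,0,0,0],
    [-10,0,0,0],
    [-20,0,0,0],
    [-30,0,0,0],
    [-30,0,0,0],
  ],
  hand=0.4,
)

```text
time: 30.78
tool_pos: [577.2, -348.2, 110.8]
tcp_rot: [2.656, 1.569, -0.599]
contact_force: [-0.2, -0.6, 0.8]
grip_width: 36.8
```

Request:
send_rows(
  moves=[
    [-40,0,0,0],
    [-40,0,0,0],
    [0,-50,0,0],
    [0,-50,0,0],
    [0,-50,0,0],
    [0,-50,0,0],
    [0,-50,0,0],
    [0,0,0,0],
  ],
)

```text
time: 31.78
tool_pos: [605.9, -96.2, 190.2]
tcp_rot: [-2.926, 1.569, 0.106]
contact_force: [-0.1, 0.7, 0.4]
grip_width: 36.5
```

```bash
python3 go.py 577 -350 15
python3 - <<'E'
from h import *
t=snap('top','t5');s=snap('side','s5')
a=t['image'][130:330,290:550,::-1];b=s['image'][200:480,280:560,::-1]
cv2.imwrite('pics/g.png',np.hstack([cv2.resize(a,(364,280)),b]))
E
```

```text
t 31.775 tcp [605.9 -96.2 190.2] ydir -1.68 q6 1.397 F [-0.12  0.73  0.4 ] M [-0.038  0.202  0.036] w 36.5
x axis [ 2.1e-03  2.0e-04 -1.0e+00] shift [175.  255.6   1.4]
```

View pics/g.png

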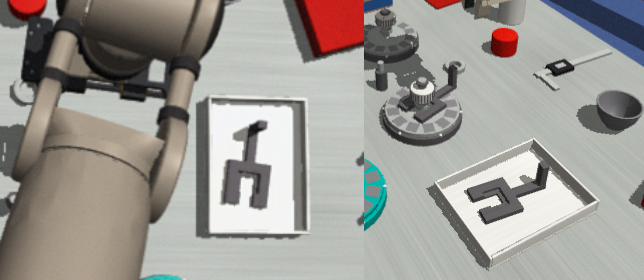

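The plate lies flat in the tray, with its middle near the tray's centre, and the gripper is clear. I'm handing the job in.

```bash
python3 -c "
from h import *
print(close_job())"
```

```text
the job is handed in; nothing more can be done
None
```

The plate from under the left-hand nut is lying flat in the tray, and I handed the job in at about 32 s. No verdict was reported.

**Finding the left-hand nut:** On the right fixture, a 3° clockwise twist bound springily. I twisted that nut three times (3°, 1.5°, 3°), eased it back to about zero torque each time, and let go. On the left fixture, the nut gave only a small drag and pushed upward, so I took it as the left-hand one.

**Moving the plate:** I backed the left nut off about 2.66 rad, rising with the thread. I then drew its plate out about 77 mm by the lug; it met no resistance and stayed level. After that I lifted it and set it down in the tray.

**Last checks:**
- **Plate:** the last top and side pictures show it flat near the tray's centre.
- **Gripper:** it is open and well clear of everything.
- **Right fixture and bystanders:** the right nut and plate look unmoved. I saw no bystander moved in the pictures, though the arm hides some of them in the last top view.
- **Left nut:** I checked its final turn only by gripper yaw, its dot mark and its raised height, before the plate was drawn out.

**Disagreement:** the right nut read 0.72 N m at 3°, where the stated stiffness gives about 0.26, and about zero at 1.5°. The gripper never turned more than 0.053 rad on it, which is inside the 0.15 limit. I did not find the cause.

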